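# Hold a feeler blade snug in a flow-cell clamp

## Task

Take the wide feeler gauge by its handle out of the stand, leaving the narrow one there, and gently slide its blade straight down between the two spring-loaded plates of the flow-cell clamp, past the first resistance, until it drags snugly with the depth mark across the blade level with the top edges of the plates. Do not push it on to the bottom, and disturb nothing else on the table. Finish holding the gauge still at that depth, gripped and not let go, so that a colleague can tighten the cell.

Things in the scene. Friction and masses are not known exactly. Their poses are not given: they have to be found in the camera images.
- wide_gauge: the wide feeler gauge, a loose part of about 50 g: a steel blade 24 mm wide (along y), 3 mm thick (along x) and 62 mm long, pointing down, its last 6 mm thinned to 1.8 mm, under a black handle block 34 mm wide (y), 14 mm thick (x), 42 mm tall. Origin at the blade's tip, z up along the blade; the handle covers z = 60 to 102 mm. At the start it hangs upright in one of the stand's two slots by the underside of its handle; grip the handle across its 14 mm thickness
- wide_gauge_mark (a point): centre of the dark depth mark, a thin line across the wide blade 36 mm above its tip; axes as the gauge
- wide_gauge_handle (a point): centre of the wide gauge's handle, 81 mm above the blade's tip; axes as the gauge
- narrow_gauge: the narrow gauge, to be left in the stand: the same in height and thickness, but its blade is 12 mm and its handle 18 mm wide (y). Origin at the blade's tip
- stand: fixed grey stand, 50 mm (x) by 130 mm (y), 64 mm high, origin under its centre. Its top plate (12 mm thick) has two through slots 5 mm (x) by 28 mm (y) with a little play, centred at y = -30 and +30 mm; the gauges hang in them, either way round, with the blade tips 4 mm above the table: a gauge must rise 65 mm to clear the slot, and 105 mm to pass over the other handle (top 106 mm above the table)
- cell: the flow-cell clamp: fixed grey base 130 mm (x) by 82 mm (y), 10 mm thick, origin under its centre, with 43 mm high end posts at x = -56 and +56 mm and two guide rods along x. On the rods ride two upright aluminium plates, each 70 mm along y; the slot between them runs along y and is open at the top and at both ends
- cell_mouth (a point): middle of the slot's mouth, at the height of the plates' top edges, 66 mm above the table; z up, x across the slot, y along it. It rides with the plate at +x. The mouth is 16 mm wide and 44 mm long, narrows to 6 mm at 8 mm depth, stays so to 16 mm, tapers to 0.5 mm at 26 mm depth and stays so to the plates' lower ends at 53 mm (base at 56). The plates float together 5 mm either way along x (200 N/m), centring on the blade
- press_plate (a joint): how far the plate at -x is pushed away from the other one, in m: 0 closed (0.5 mm gap), at most 0.008. It is pressed shut with 1.5 N plus 600 N/m; a blade squarely in the narrow part opens it by about 0.0025, and pushing the blade in takes some 2 to 7 N
- petri_dish: closed petri dish, 62 mm across, 13 mm high, lying beyond the work; bystander, origin under its centre
- screwdriver: small screwdriver lying flat, 175 mm long, beyond the clamp; bystander
- bottle_buffer: small white bottle, 44 mm across, 86 mm high, standing beyond the stand; bystander, origin under its centre. (To the right of all this, at the front right corner of the table, stands a fixed grey drawer cabinet 215 mm high: rise above it before moving sideways near it)
Not all that is in view belongs to the job. Leave any blue look-alike of the wide_gauge alone.

How it is judged:
On the way, in this order (a step that is already met when the one before it is completed fails the run):
1. the wide gauge is held by the fingers clear above the stand (contact force between the fingers and wide_gauge above 1 N and z of wide_gauge in the frame of stand above 0.064 m), for 0.1 s.
2. its blade is snug between the plates (z of wide_gauge_mark in the frame of cell_mouth between -0.007 and 0.007 m and y of wide_gauge_mark in the frame of cell_mouth between -0.009 and 0.009 m and x of wide_gauge_mark in the frame of cell_mouth between -0.006 and 0.006 m and value of joint press_plate between 0.0015 and 0.005 m and angle between wide_gauge's own z axis and vertical below 0.12 rad), for 0.2 s.
At the end, for the whole second after the job is handed in: Fingers still grip the wide gauge; it is still, within 0.12 rad of upright, its mark within 7 mm of the plates' top edges, 9 mm of the slot's middle along and 6 mm across, the pressed plate 1.5 to 5 mm open; narrow gauge within 15 mm and bystanders within 30 mm of their first places (all of step 2 and contact force between the fingers and wide_gauge above 1 N and linear speed of wide_gauge below 0.01 m/s and distance of narrow_gauge from where it was at the start of the episode below 0.015 m and distance of each of petri_dish, screwdriver, bottle_buffer from where it was at the start of the episode below 0.03 m); the arm keeps its last pose, push and grip.
It fails at once if the clamp is pushed with more than 30 N by the wide gauge (contact force between wide_gauge and cell above 30 N).
It fails at once if the wide blade is pushed on to the bottom (tip more than 51 mm below the plates' top edges while between them) (z of wide_gauge in the frame of cell_mouth below -0.051 m and x of wide_gauge in the frame of cell_mouth between -0.012 and 0.012 m and y of wide_gauge in the frame of cell_mouth between -0.03 and 0.03 m).
It fails at once if the narrow gauge is pulled out of its place (distance of narrow_gauge from where it was at the start of the episode above 0.03 m).
It fails at once if a bystander is knocked away (distance of any of petri_dish, screwdriver, bottle_buffer from where it was at the start of the episode above 0.06 m).
It also fails if it takes over 45 s, if anything falls off the work surface, if the arm or the gripper's body presses on something with over 40 N, if the wrist force passes 120 N, or if a joint passes its speed limit or range.

## Robot

A 7-joint arm with a two-finger parallel gripper is mounted at the origin on a cart in front of the work surface, level with it; the furniture and walls round the work are solid. World frame = base frame: x ahead of the robot, y to its left, z up, the work surface at z = 0. Lengths are in m, angles in rad, forces in N, time in s.
With the tool pointing down it reaches from about 0.425 to 0.875 m from the base axis. Payload 9.9 kg.
Tool frame: the origin (TCP) lies at the very end of the fingers, on their centre line; the grasp point (between the pads) lies 19 mm behind it; z points along the fingers, y is the direction in which the jaws open and shut (so a half turn about z gives the same grasp; the last joint's range is limited). The gripper opens to 85 mm and grips with 20 to 120 N. Pads are 22 mm wide; open, the fingers measure 114 mm over their backs; the gripper's body (76 mm by 85 mm) begins 54 mm behind the grasp point. The pads swing forward as they close: fully open they stand 13 mm farther back than shut.
Start: joints at [1.193, 0.576, 0.025, 1.437, -0.015, 1.129, -0.057], TCP at [0.195, -0.646, 0.231] pointing down, gripper open.
Joint ranges: [-2.76, 2.76], [-0.34, 2.15], [-1.52, 1.57], [0.19, 2.46], [-1.09, 4.23], [0.17, 1.99], [-2.82, 2.82]. Speed limits (rad/s): [2.22, 2.22, 3.01, 3.01, 3.14, 3.14, 3.14].

## Interface

Orientations are given as a unit quaternion [x, y, z, w].
In Python, from plant import observe, optics, ticket gives the robot as it stands. The module is installed in compiled form; this text tells all that it offers.
- The arm moves only by the shell command python3 -m inch 'ROWS'. ROWS is JSON, a list of rows, each a list of 5 numbers: the shift along the tool's x, y, z in mm, then the turn about the tool's z in rad, then the closure in counts, from 0 (fully open) to 255 (shut). A call has 1 to 5 rows; each row shifts and turns the commanded pose from where the row before left it, along the tool's axes as they then stand; what a row does not reach is not made up. A row lasts 1/12 s, in which the tool goes at most 41.7 mm and 7.16 degrees, less where a joint would pass 70% of its speed; a pose out of reach is approached as far as the arm can. A call with a gripper value outside its range is refused whole. The fingers move at their own pace and stop on an object; the grip force is fixed at half the most. Time passes only in rows, so rows that do not move let the fingers close. It gives the time, the measured TCP pose, the force and the opening at its end, in the units of the state.
- observe(): the state, without advancing time (a new reading comes with each control period).
- optics.capture(name): name is "side" or "top" or "wrist"; returns a dict with "frame" (384x512x3 uint8, red, green, blue), "vertical_fov" (degrees; the focal length in pixels is half the picture's height over the tangent of half this angle, whatever the lens; pixels are square), "cx", "cy" (the principal point, pixels), "rvec" (rotation vector, rad) and "tvec" (3), from world to camera coordinates, as OpenCV has them. Camera axes: x right, y down, z forward; pixel columns grow to the right and rows downward; lengths in m; the calibration is good to about 2 mm. A picture is of the moment at which its call begins. There is no depth.
- ticket.finish_job(): hands the job in, once; it reports no verdict.
Trained networks look in a picture, given as the dict that the camera call returned (one of the last four; its "shot" number tells which), for a name from the list of things; names that differ only in an ending like _2 or _b are one class to them, and where a whole thing is asked for, a point or a joint stands for the part that bears it (a point fixed in the world has none). Each returns a list of dicts, best first, with "confidence" (0 to 1); they miss things now and then, are a little off and sometimes report something else, mostly with a low value. They report only what shows in the picture. A call takes as long as a camera call. They do not tell look-alikes from the thing itself.
- optics.masks_of(thing, picture): "pixels" (384x512 bool, what is visible of it) and "rect" ([left, top, right, bottom] in pixels, round what is visible of it).
The state is a dict: "time_s": time; "joint_positions": joint angles; "dq": joint speeds; "effort": joint torques, N m; "tcp_pos": TCP position; "orientation": TCP orientation; "wrist_force": force on the tool from outside, world axes, zero at the start; "wrist_torque": the same for the moment, N m; "finger_gap": finger opening in m.
Only numpy, scipy, OpenCV 4.12 (cv2) and the standard library are available. Lean on these libraries where they do the work, as an engineer would, in place of code of your own. Each camera call takes 0.05 s, during which the arm holds its last target. There are 200 camera calls.

## Working session

There is one attempt and no reset: what is moved stays moved. The work goes in short steps, Python scripts to look and compute and a shell command to move; the robot and the scene stay as the last step left them, time stands still between calls to the robot, and variables do not carry over. Pictures are saved under pics/ and viewed, about 8 in all and at most 12, crops included, and the job is handed in when it is done.

```bash
mkdir -p pics
cat > h.py <<'E'
import numpy as np, cv2, pickle
from plant import observe, optics, ticket
def cam(p):
    f=p["frame"].shape[0]/2/np.tan(np.radians(p["vertical_fov"])/2)
    K=np.array([[f,0,p["cx"]],[0,f,p["cy"]],[0,0,1.]])
    R=cv2.Rodrigues(np.array(p["rvec"],float))[0]; return K,R,np.array(p["tvec"],float).ravel()
def proj(p,X):
    K,R,t=cam(p); x=K@(R@np.array(X,float)+t); return x[:2]/x[2]
def onplane(p,uv,z):
    K,R,t=cam(p); d=R.T@np.linalg.solve(K,[uv[0],uv[1],1]); c=-R.T@t
    return c+d*(z-c[2])/d[2]
def find(n,p,k=3):
    return [(round(m["confidence"],2),[int(v) for v in m["rect"]],m) for m in optics.masks_of(n,p)[:k]]
def save(p,name,rect=None,s=1):
    im=p["frame"][...,::-1]
    if rect: l,t,r,b=rect; im=im[t:b,l:r]
    cv2.imwrite("pics/"+name,cv2.resize(im,None,fx=s,fy=s,interpolation=cv2.INTER_CUBIC))
E
python3 - <<'E'
from h import *
s=observe(); print({k:np.round(v,3).tolist() for k,v in s.items()})
P={}
for n in("side","top"):
    p=optics.capture(n);P[n]=p
    K,R,t=cam(p); print(n,p["vertical_fov"],np.round(-R.T@t,3),"axes",np.round(R,2).tolist())
    for o in["wide_gauge","narrow_gauge","stand","cell","press_plate","petri_dish","screwdriver","bottle_buffer"]:
        print(o,[(c,r) for c,r,m in find(o,p)])
im=np.hstack([P["side"]["frame"],P["top"]["frame"]])[...,::-1]
cv2.imwrite("pics/a.png",cv2.resize(np.vstack([P["side"]["frame"],P["top"]["frame"]])[...,::-1],None,fx=.78,fy=.78))
pickle.dump(P,open("p.pkl","wb"))
E
```

```text
{'time_s': 0.0, 'joint_positions': [1.193, 0.577, 0.025, 1.438, -0.015, 1.129, -0.056], 'dq': [-0.001, -0.001, -0.002, 0.001, -0.001, -0.001, 0.0], 'effort': [-0.001, -76.576, 2.25, -28.596, 0.015, 0.013, 0.0], 'tcp_pos': [0.195, -0.646, 0.23], 'orientation': [0.989, 0.146, -0.0, -0.001], 'wrist_force': [0.212, 1.244, 0.11], 'wrist_torque': [-0.014, -0.028, 0.01], 'finger_gap': 0.086}
side 52.53973491867433 [-0.014  0.168  0.682] axes [[-0.28, -0.96, 0.01], [-0.68, 0.19, -0.71], [0.68, -0.2, -0.7]]
wide_gauge [(0.81, [291, 202, 309, 236]), (0.71, [337, 216, 356, 257]), (0.68, [314, 158, 330, 189])]
narrow_gauge [(0.52, [336, 184, 351, 208])]
stand [(0.87, [319, 190, 381, 236]), (0.31, [145, 199, 193, 253])]
cell [(0.58, [354, 176, 368, 195]), (0.56, [147, 199, 192, 254])]
press_plate [(0.86, [147, 213, 187, 230])]
petri_dish [(0.6, [222, 162, 249, 179])]
screwdriver [(0.55, [186, 182, 221, 199])]
bottle_buffer [(0.64, [287, 146, 304, 176])]
top 49.43982363014712 [ 0.477 -0.039  0.976] axes [[0.03, -1.0, -0.04], [-1.0, -0.02, -0.09], [0.08, 0.04, -1.0]]
wide_gauge [(0.68, [276, 211, 292, 219]), (0.65, [321, 215, 338, 222]), (0.64, [318, 147, 332, 176])]
narrow_gauge []
stand [(0.7, [308, 196, 373, 236])]
cell [(0.95, [145, 147, 194, 210])]
press_plate [(0.67, [146, 176, 180, 191])]
petri_dish [(0.59, [236, 107, 263, 136])]
screwdriver [(0.82, [194, 128, 223, 152])]
bottle_buffer [(0.91, [300, 125, 322, 147])]
```

View pics/a.png

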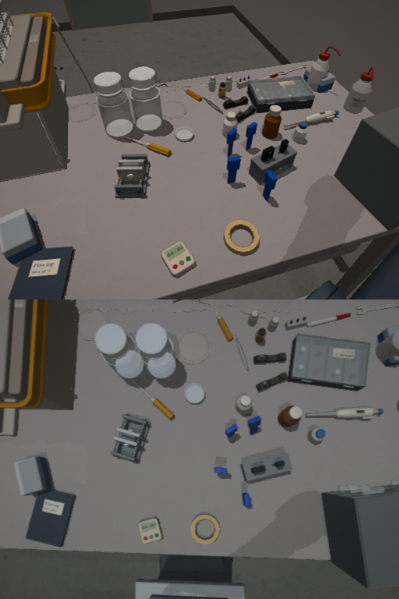

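Stand at about side px (350,205), top px (340,215), with two black gauges in it. There are blue look-alikes at side px (300,219), (346,236), (297,180) and (322,173). Next I'll take a close crop.

Run:
```python
from h import *
P=pickle.load(open("p.pkl","rb"))
S=P["side"]["frame"];T=P["top"]["frame"]
r=lambda im,l,t,w,h:cv2.resize(im[t:t+h,l:l+w],(400,300),interpolation=cv2.INTER_CUBIC)
im=np.vstack([np.hstack([r(S,284,150,112,84),r(T,270,170,112,84)]),np.hstack([r(S,125,180,96,72),r(T,122,140,96,72)])])
cv2.imwrite("pics/b.png",im[...,::-1])
```

```text
(no output)
```

View pics/b.png

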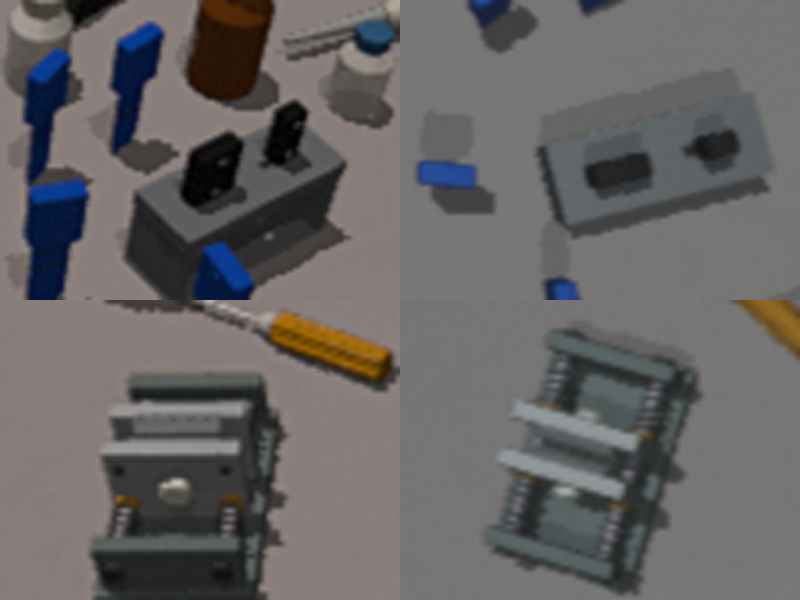

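Run:
```python
from h import *
P=pickle.load(open("p.pkl","rb"));T=P["top"];S=P["side"]
t1=lambda u,v:((u-400)/3.571+270,v/3.571+170)
t2=lambda u,v:((u-400)/4.1667+122,(v-300)/4.1667+140)
st=[onplane(T,t1(*q),.064) for q in[(545,148),(752,95),(775,172),(565,225)]]
print("stand",np.round(st,3).tolist(),np.mean(st,0)); d=(st[1]-st[0]+st[2]-st[3]);print("stand long dir deg",np.degrees(np.arctan2(d[1],d[0])),np.linalg.norm(d)/2)
for n,q in dict(wide=(619,162),narrow=(718,140),blue1=(446,174),blue2=(562,290)).items(): print(n,onplane(T,t1(*q),.104))
print("wide side",onplane(S,(212/3.571+284,150/3.571+150),.104), "narrow", onplane(S,(288/3.571+284,115/3.571+150),.104))
pl=[onplane(T,t2(*q),.066) for q in[(515,405),(640,438),(500,458),(625,490)]]
print("plates",np.round(pl,3).tolist(),np.mean(pl,0)); d=pl[1]-pl[0]+pl[3]-pl[2];print(np.degrees(np.arctan2(d[1],d[0])),np.linalg.norm(d)/2)
s2=lambda u,v:(u/4.1667+125,(v-300)/4.1667+180)
pl=[onplane(S,s2(*q),.066) for q in[(110,408),(250,405),(102,450),(242,447)]]
print("plates side",np.round(pl,3).tolist(),np.mean(pl,0))
s=observe();from scipy.spatial.transform import Rotation as Ro
print(np.round(Ro.from_quat(s["orientation"]).as_matrix(),3))
w=optics.capture("wrist");K,R,t=cam(w);print("wrist",-R.T@t,R, w["vertical_fov"])
```

```text
stand [[0.499, -0.141, 0.064], [0.535, -0.265, 0.064], [0.489, -0.279, 0.064], [0.453, -0.153, 0.064]] [ 0.49401167 -0.2095223   0.064     ]
stand long dir deg -74.19700953588098 0.13017523441672837
wide [ 0.49146515 -0.17895065  0.104     ]
narrow [ 0.50572648 -0.23584379  0.104     ]
blue1 [ 0.48179571 -0.07892872  0.104     ]
blue2 [ 0.41691485 -0.14705527  0.104     ]
wide side [ 0.4821851  -0.17668209  0.104     ] narrow [ 0.49696742 -0.23380776  0.104     ]
plates [[0.592, 0.217, 0.066], [0.576, 0.149, 0.066], [0.564, 0.223, 0.066], [0.548, 0.156, 0.066]] [0.57017703 0.18632613 0.066     ]
-103.11204596474224 0.06947490067411474
plates side [[0.587, 0.216, 0.066], [0.57, 0.147, 0.066], [0.56, 0.223, 0.066], [0.543, 0.155, 0.066]] [0.56502084 0.18522003 0.066     ]
[[ 0.957  0.29  -0.   ]
 [ 0.29  -0.957  0.   ]
 [ 0.    -0.    -1.   ]]
wrist [ 0.260415   -0.62646571  0.37367188] [[ 0.28950646 -0.95717555 -0.00098588]
 [-0.92217239 -0.27919513  0.26767173]
 [-0.25648409 -0.07658355 -0.96350966]] 60.24595372555004
```

Choice: the wide gauge is the left black handle, at top px (331,216) and side px (343,195). It's black, it sits in the stand and it's the wider of the two. The narrow one is at top px (359,209), and the four blue ones are decoys. First I'll rise, then move over it.

```bash
python3 -m inch '[[0,0,-30,0,0],[0,0,-35,0,0],[28,-24,0,0,60],[28,-24,0,0,60],[28,-24,0,0,60]]'; python3 -m inch '[[28,-24,0,0,60],[28,-24,0,0,60],[28,-24,0,0,60],[28,-24,0,0,60],[28,-24,0,0,60]]';python3 -m inch '[[28,-24,0,0,60],[28,-24,0,0,60],[28,-24,0,0,60],[28,-24,0,0,60],[28,-24,0,0,60]]'; python3 -m inch '[[0,0,0,-0.12,60],[0,0,0,-0.12,60],[0,0,0,-0.12,60],[0,0,0,-0.12,60],[0,0,0,-0.12,60]]';python3 -m inch '[[0,0,0,-0.12,60],[0,0,0,-0.12,60],[0,0,0,-0.12,60],[0,0,0,-0.12,60],[0,0,0,-0.12,60]]';python3 -m inch '[[0,0,0,-0.12,60],[0,0,0,-0.12,60],[0,0,0,-0.11,60],[0,0,0,0,60],[0,0,0,0,60]]'
python3 - <<'E'
from h import *
w=optics.capture("wrist");save(w,"c.png",None,1.25);pickle.dump(w,open("w.pkl","wb"))
for n in("wide_gauge","narrow_gauge","stand"):print(n,[(c,r) for c,r,m in find(n,w)])
for X in[(.487,-.178,.106),(.502,-.238,.106),(.494,-.2095,.064)]:print(proj(w,X))
from scipy.spatial.transform import Rotation as Ro
s=observe();print(s["tcp_pos"],s["finger_gap"],s["joint_positions"],Ro.from_quat(s["orientation"]).as_matrix().round(3))
E
```

```text
time_s: 1.37
tcp_pos: [0.2553, -0.5521, 0.2968]
orientation: [0.989, 0.146, 0.0, 0.001]
wrist_force: [1.5, 0.4, 0.1]
finger_gap: 0.0653
time_s: 1.78
tcp_pos: [0.3549, -0.3958, 0.2966]
orientation: [0.989, 0.146, 0.0, 0.0]
wrist_force: [0.2, -0.8, -0.1]
finger_gap: 0.0656
time_s: 2.2
tcp_pos: [0.4542, -0.2404, 0.2966]
orientation: [0.989, 0.146, 0.0, 0.0]
wrist_force: [1.1, -0.9, -0.3]
finger_gap: 0.0656
time_s: 2.62
tcp_pos: [0.4536, -0.2419, 0.2964]
orientation: [0.9, 0.435, 0.0, 0.0]
wrist_force: [-0.5, -0.1, -0.5]
finger_gap: 0.0655
time_s: 3.03
tcp_pos: [0.4535, -0.2421, 0.2964]
orientation: [0.732, 0.682, 0.0, 0.0]
wrist_force: [1.0, 0.3, -0.7]
finger_gap: 0.0654
time_s: 3.45
tcp_pos: [0.4534, -0.2422, 0.2964]
orientation: [0.606, 0.796, 0.0, 0.0]
wrist_force: [-0.0, 0.1, -1.5]
finger_gap: 0.0657
wide_gauge [(0.89, [230, 0, 315, 43]), (0.81, [296, 105, 313, 141]), (0.7, [214, 79, 247, 165])]
narrow_gauge [(0.93, [291, 167, 310, 191])]
stand [(0.59, [273, 88, 323, 204])]
[306.27583317 122.22582038]
[302.3947046  183.69757133]
[298.2134759  149.76990229]
[ 0.45353649 -0.24200343  0.2963497 ] 0.06523278870035426 [ 0.71257855  0.29725934 -0.42080072  1.74240569  0.13277677  1.12989334
  0.52212902] [[-0.268  0.964  0.   ]
 [ 0.964  0.268 -0.   ]
 [-0.     0.    -1.   ]]
```

View pics/c.png

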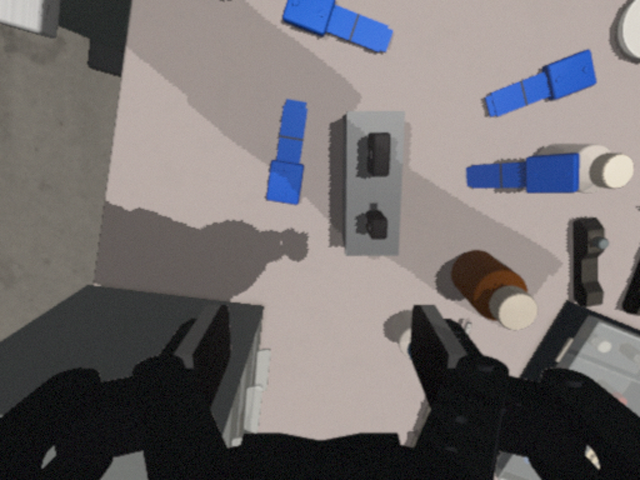

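The wide handle is at view px (378,153) and the narrow one at (377,222), both in the stand. The blue decoys are clear of it. I'll move over the wide handle and descend partway.

```bash
python3 -m inch '[[18,16,0,0,60],[18,16,0,0,60],[17,14,0,0,60],[0,0,30,0,60],[0,0,30,0,60]]'; python3 -m inch '[[0,0,30,0,60],[0,0,30,0,60],[0,0,0,0,60],[0,0,0,0,60]]'
cat > m.py <<'E'
from h import *
import sys
from scipy.spatial.transform import Rotation as Ro
w=optics.capture("wrist");save(w,sys.argv[1],None,1.25);pickle.dump(w,open("w.pkl","wb"))
for n in("wide_gauge","narrow_gauge","stand"):print(n,[(c,r) for c,r,m in find(n,w)])
for X in[(.487,-.178,.106),(.502,-.238,.106)]:print(proj(w,X))
s=observe();M=Ro.from_quat(s["orientation"]).as_matrix();print(s["tcp_pos"],s["finger_gap"],np.degrees(np.arctan2(M[1,1],M[0,1])))
E
python3 m.py d.png
```

```text
time_s: 4.07
tcp_pos: [0.4854, -0.1771, 0.2371]
orientation: [0.604, 0.797, 0.001, 0.002]
wrist_force: [0.9, -0.3, -0.8]
finger_gap: 0.0652
time_s: 4.4
tcp_pos: [0.4829, -0.1783, 0.1758]
orientation: [0.604, 0.797, -0.0, -0.001]
wrist_force: [0.9, -0.9, 0.6]
finger_gap: 0.0651
wide_gauge [(0.97, [362, 197, 488, 243]), (0.95, [167, 9, 283, 85]), (0.9, [154, 130, 194, 242])]
narrow_gauge [(0.7, [251, 250, 270, 306])]
stand [(0.91, [226, 147, 293, 304])]
[262.11156275 212.47822814]
[259.34548245 293.92776942]
[ 0.48467993 -0.17884746  0.17817204] 0.06533076015145711 15.614188208722021
```

View pics/d.png

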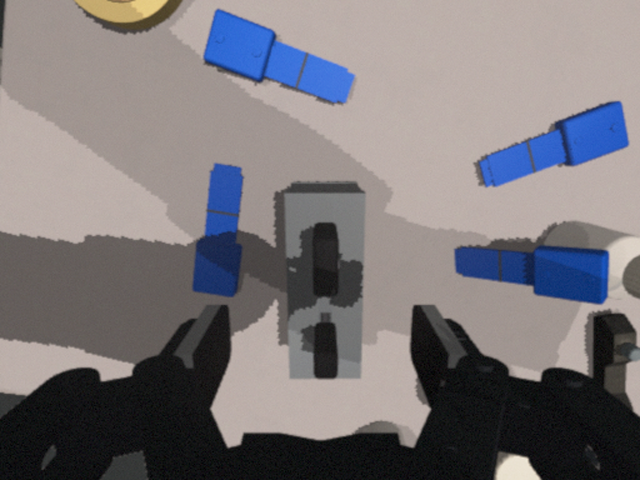

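The wide handle is centred at view px (326,260) between the fingers, about 2 mm toward +y of the tool. I'll shift, descend and partly close.

```bash
python3 -m inch '[[0,2,25,0,60],[0,0,25,0,60],[0,0,25,0,60],[0,0,20,0,60],[0,0,6,0,120]]'; python3 -m inch '[[0,0,0,0,180],[0,0,0,0,185],[0,0,0,0,185],[0,0,0,0,185],[0,0,0,0,185]]'
python3 m.py e.png
```

```text
time_s: 5.02
tcp_pos: [0.485, -0.1781, 0.0741]
orientation: [0.604, 0.797, -0.0, -0.001]
wrist_force: [-1.2, -0.3, 0.8]
finger_gap: 0.0546
time_s: 5.43
tcp_pos: [0.4861, -0.1783, 0.0764]
orientation: [0.604, 0.797, 0.0, 0.001]
wrist_force: [-0.4, 0.0, -0.4]
finger_gap: 0.0238
wide_gauge [(0.98, [107, 0, 291, 71]), (0.92, [104, 140, 164, 288]), (0.82, [436, 107, 510, 162])]
narrow_gauge [(0.97, [245, 329, 267, 354])]
stand [(0.59, [204, 158, 309, 347])]
[258.68654211 290.15958659]
[254.428471   416.99301754]
[ 0.48558491 -0.17811628  0.07563467] 0.023200372961887664 15.638157995343096
```

View pics/e.png

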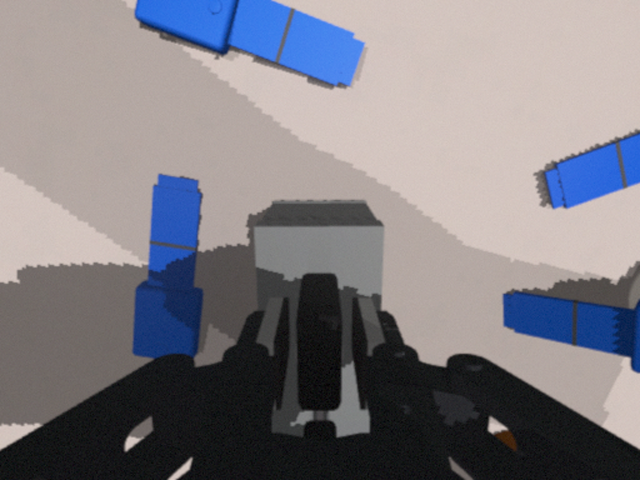

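The handle is centred between the pads (view cols 301–341, pads at 285/357). Closing.

```bash
python3 -m inch '[[0,0,0,0,205],[0,0,0,0,215],[0,0,0,0,225],[0,0,0,0,240],[0,0,0,0,255]]'; python3 -m inch '[[0,0,0,0,255],[0,0,0,0,255],[0,0,0,0,255],[0,0,-3,0,255],[0,0,-3,0,255]]';  python3 -m inch '[[0,0,-4,0,255],[0,0,-6,0,255],[0,0,-8,0,255],[0,0,-8,0,255],[0,0,-8,0,255]]'
```

```text
time_s: 6.05
tcp_pos: [0.4855, -0.1781, 0.0755]
orientation: [0.604, 0.797, -0.0, 0.0]
wrist_force: [-0.2, 0.2, 4.2]
finger_gap: 0.013
time_s: 6.47
tcp_pos: [0.4852, -0.178, 0.0812]
orientation: [0.604, 0.797, -0.0, -0.0]
wrist_force: [0.0, 0.7, -0.3]
finger_gap: 0.0129
time_s: 6.88
tcp_pos: [0.4856, -0.1781, 0.1163]
orientation: [0.604, 0.797, 0.0, 0.0]
wrist_force: [-0.5, 0.6, -1.1]
finger_gap: 0.0132
```

```bash
python3 -m inch '[[0,0,-20,0,255],[0,0,-25,0,255],[0,0,-30,0,255],[0,0,-25,0,255],[0,0,0,0,255]]'; python3 -m inch '[[15,8,0,0,255],[25,14,0,0,255],[28,15,0,0,255],[28,15,0,0,255],[28,15,0,0,255]]'; python3 -m inch '[[28,15,0,0,255],[28,15,0,0,255],[28,15,0,0,255],[28,15,0,0,255],[28,15,0,0,255]]';  python3 -m inch '[[28,15,0,0,255],[25,14,0,0,255],[12,6,0,0,255],[0,0,0,0.1,255],[0,0,0,0.1,255]]';python3 -m inch '[[0,0,0,0.1,255],[0,0,0,0.1,255],[0,0,0,0.1,255],[0,0,0,0,255],[0,0,0,0,255]]'
cat > n.py <<'E'
from h import *
import sys
from scipy.spatial.transform import Rotation as Ro
P={n:optics.capture(n) for n in("side","top")};pickle.dump(P,open("p.pkl","wb"))
s=observe();M=Ro.from_quat(s["orientation"]).as_matrix();tc=np.array(s["tcp_pos"]);print(tc,s["wrist_force"],s["finger_gap"],np.degrees(np.arctan2(M[1,1],M[0,1])))
for n,p in P.items():
    for o in("wide_gauge","cell","press_plate","narrow_gauge"):print(n,o,[(c,r) for c,r,m in find(o,p)])
    for z in(-.0715,-.0355):print("pred tip/mark",proj(p,tc+[0,0,z]))
a=[]
for n in("side","top"):
    u,v=proj(P[n],(.567,.186,.09)).astype(int);im=P[n]["frame"]
    v=max(v,60);a.append(cv2.resize(im[v-60:v+60,u-40:u+40],(400,600),interpolation=cv2.INTER_CUBIC)); print(n,"crop org",u-40,v-60)
cv2.imwrite("pics/"+sys.argv[1],np.hstack(a)[...,::-1])
E
python3 n.py f.png
```

```text
time_s: 7.3
tcp_pos: [0.4878, -0.1784, 0.2207]
orientation: [0.604, 0.797, 0.001, 0.004]
wrist_force: [0.8, -0.6, -0.6]
finger_gap: 0.0132
time_s: 7.72
tcp_pos: [0.5165, -0.0393, 0.2156]
orientation: [0.605, 0.797, 0.0, 0.0]
wrist_force: [-0.0, -0.2, -1.8]
finger_gap: 0.0128
time_s: 8.13
tcp_pos: [0.5509, 0.1159, 0.2155]
orientation: [0.604, 0.797, -0.0, 0.0]
wrist_force: [0.9, -0.5, -0.6]
finger_gap: 0.0128
time_s: 8.55
tcp_pos: [0.5668, 0.1875, 0.2151]
orientation: [0.682, 0.732, -0.0, -0.0]
wrist_force: [-0.3, -0.6, -0.5]
finger_gap: 0.0131
time_s: 8.97
tcp_pos: [0.567, 0.1861, 0.2154]
orientation: [0.782, 0.624, -0.0, 0.0]
wrist_force: [-0.4, -0.0, -0.7]
finger_gap: 0.0132
[0.56709873 0.18621739 0.21532626] [ 0.48464348  0.20456873 -0.15563686] 0.013145856419361784 -12.836625344431212
side wide_gauge [(0.88, [256, 176, 291, 200]), (0.87, [293, 235, 319, 273]), (0.66, [292, 153, 321, 191])]
side cell [(0.69, [144, 199, 192, 252]), (0.22, [151, 141, 168, 186])]
side press_plate [(0.8, [145, 210, 188, 232])]
side narrow_gauge [(0.42, [146, 210, 186, 230])]
pred tip/mark [160.84513499 183.60791908]
pred tip/mark [157.85682081 170.12451967]
top wide_gauge [(0.88, [265, 134, 297, 175]), (0.59, [271, 218, 288, 266]), (0.59, [308, 131, 328, 171])]
top cell [(0.82, [143, 149, 194, 208])]
top press_plate [(0.77, [145, 179, 180, 192]), (0.61, [139, 163, 157, 174])]
top narrow_gauge []
pred tip/mark [153.49200378 172.84240703]
pred tip/mark [148.60609515 170.73988253]
side crop org 125 142
top crop org 120 115
```

View pics/f.png

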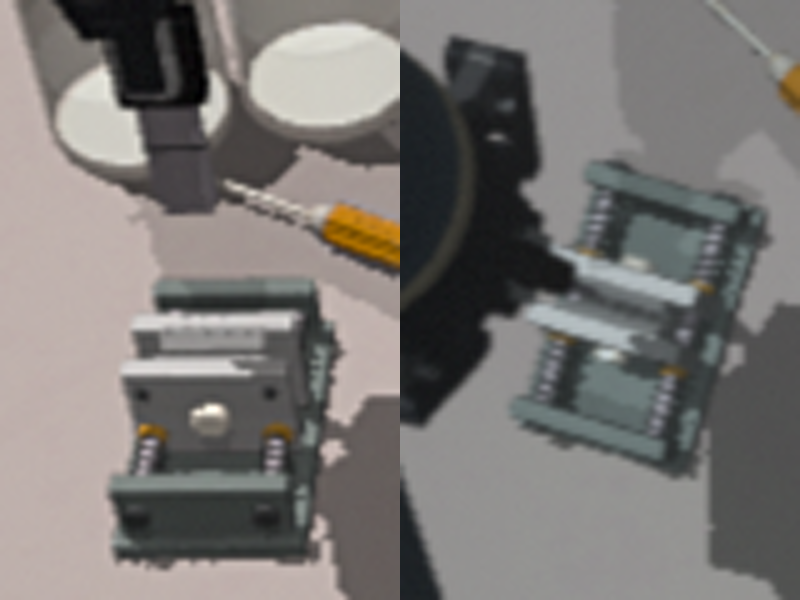

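Side view: blade with mark at view (176,142) and tip at (190,212). The mouth is between the plates around (210,340). Next is the wrist view, looking along the slot, for alignment across it.

Run:
```python
from h import *
P=pickle.load(open("p.pkl","rb"));S=P["side"]
q=lambda u,v:(125+u/5,142+v/5)
print("mark side",onplane(S,q(176,143),.1798),"tip",onplane(S,q(190,212),.1438))
pl=[onplane(S,q(*a),.066) for a in[(132,321),(300,319),(122,366),(288,364)]];print(np.round(pl,4).tolist(),np.mean(pl,0))
w=optics.capture("wrist");save(w,"g.png",None,1.25);pickle.dump(w,open("w.pkl","wb"))
tc=np.array(observe()["tcp_pos"])
for z in(-.0715,-.0355):print(proj(w,tc+[0,0,z])*1.25)
for dy in(-.02,0,.02):
  a=np.radians(76.9);print("mouth",proj(w,np.array([.567,.186,.066])+dy*np.array([np.cos(a),np.sin(a),0]))*1.25)
```

```text
mark side [0.5645648  0.18205991 0.1798    ] tip [0.5637213  0.18238438 0.1438    ]
[[0.5867, 0.2163, 0.066], [0.5685, 0.147, 0.066], [0.562, 0.2228, 0.066], [0.5443, 0.1559, 0.066]] [0.56535206 0.18548626 0.066     ]
[320.10242762 262.95217843]
[320.10330044 286.71223539]
mouth [319.9194141  257.55034246]
mouth [319.96818751 231.08767822]
mouth [320.01873339 203.66333606]
```

View pics/g.png

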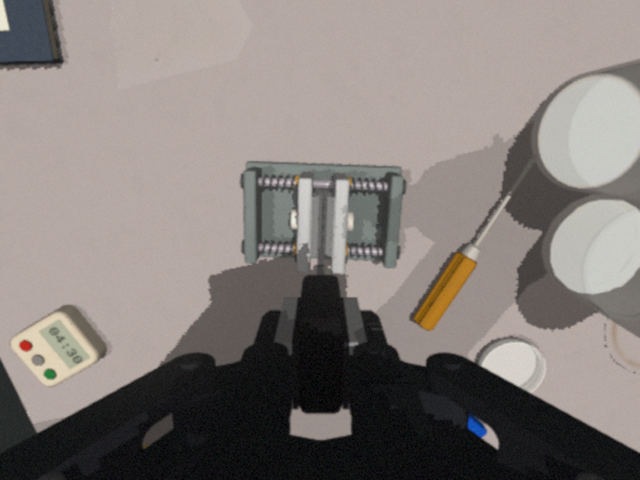

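The slot centre is at view col ~323 and the blade/handle at 320.5, so they differ by about 2 mm in +tool y. The side view says +3.5 mm in tool x. Correct and descend to just above the mouth.

```bash
python3 -m inch '[[3,1.5,10,0,255],[0.5,0,20,0,255],[0,0,20,0,255],[0,0,14,0,255],[0,0,4,0,255]]'; python3 -m inch '[[0,0,0,0,255],[0,0,0,0,255]]'; python3 n.py i.png
```

```text
time_s: 9.93
tcp_pos: [0.5681, 0.1892, 0.1443]
orientation: [0.783, 0.623, -0.002, -0.001]
wrist_force: [-0.5, 0.2, -0.4]
finger_gap: 0.0127
time_s: 10.1
tcp_pos: [0.5697, 0.1898, 0.1474]
orientation: [0.783, 0.623, 0.0, -0.0]
wrist_force: [0.8, 0.5, -1.7]
finger_gap: 0.0132
[0.57005366 0.18992596 0.14823365] [-0.0986369   0.73094122 -0.6592852 ] 0.013071373682127562 -13.005269128982109
side wide_gauge [(0.85, [156, 169, 170, 206]), (0.68, [254, 176, 292, 199]), (0.6, [172, 179, 220, 199])]
side cell [(0.78, [145, 199, 189, 253])]
side press_plate [(0.55, [148, 212, 189, 229])]
side narrow_gauge []
pred tip/mark [163.97400517 205.86176727]
pred tip/mark [161.26795325 193.91155169]
top wide_gauge [(0.83, [270, 217, 289, 265]), (0.72, [314, 242, 359, 261]), (0.67, [267, 132, 301, 176])]
top cell [(0.59, [142, 148, 193, 210])]
top press_plate [(0.58, [153, 177, 181, 192])]
top narrow_gauge [(0.67, [352, 208, 361, 215])]
pred tip/mark [159.95266466 174.93617767]
pred tip/mark [155.70572502 173.08053696]
side crop org 125 142
top crop org 120 115
```

View pics/i.png

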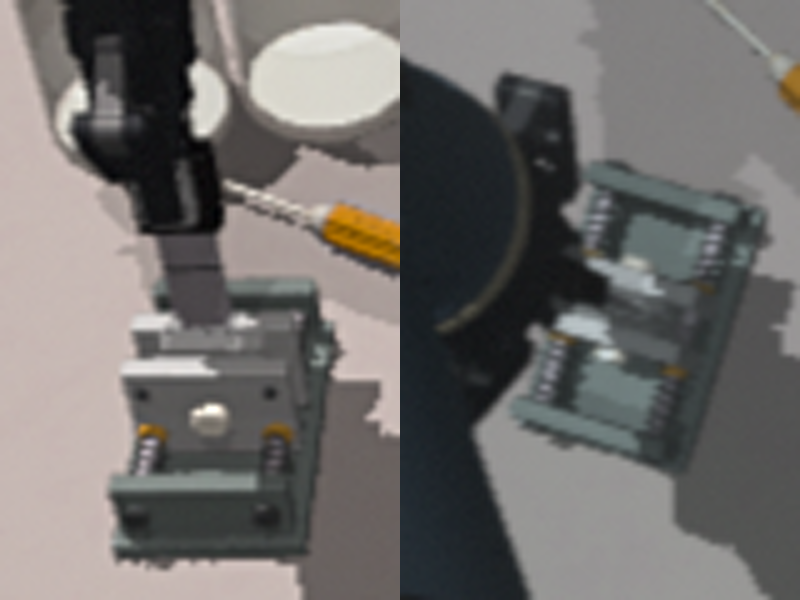

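The tip (view 203,325) is right above the mouth centre, about 1.5–2 mm off along the slot. Correct that and slide in gently.

```bash
python3 -m inch '[[-1.5,0,5,0,255],[0,0,5,0,255],[0,0,5,0,255],[0,0,4,0,255],[0,0,0,0,255]]'; python3 -m inch '[[0,0,2,0,255],[0,0,2,0,255],[0,0,2,0,255],[0,0,0,0,255]]';python3 -m inch '[[0,0,2,0,255],[0,0,2,0,255],[0,0,0,0,255]]'; python3 -m inch '[[0,0,1.5,0,255],[0,0,1.5,0,255],[0,0,0,0,255]]'
```

```text
time_s: 11.02
tcp_pos: [0.5685, 0.1879, 0.127]
orientation: [0.783, 0.623, -0.001, -0.0]
wrist_force: [-0.1, -0.6, -0.6]
finger_gap: 0.0135
time_s: 11.35
tcp_pos: [0.569, 0.188, 0.122]
orientation: [0.783, 0.622, -0.0, -0.0]
wrist_force: [0.5, -0.4, -0.9]
finger_gap: 0.0128
time_s: 11.6
tcp_pos: [0.5689, 0.188, 0.1179]
orientation: [0.783, 0.622, -0.0, -0.0]
wrist_force: [0.9, -0.4, -1.5]
finger_gap: 0.0127
time_s: 11.85
tcp_pos: [0.569, 0.188, 0.115]
orientation: [0.783, 0.622, -0.0, -0.0]
wrist_force: [-0.1, 0.2, -0.8]
finger_gap: 0.0131
```

```bash
python3 -m inch '[[0,0,1.5,0,255],[0,0,1.5,0,255],[0,0,0,0,255]]'; python3 -m inch '[[0,0,1.5,0,255],[0,0,1.5,0,255],[0,0,0,0,255]]'; python3 -m inch '[[0,0,1.5,0,255],[0,0,0,0,255],[0,0,0,0,255]]'; python3 n.py j.png
```

```text
time_s: 12.1
tcp_pos: [0.5692, 0.1882, 0.1123]
orientation: [0.783, 0.622, 0.0, 0.0]
wrist_force: [0.0, 0.3, 0.5]
finger_gap: 0.0132
time_s: 12.35
tcp_pos: [0.569, 0.1882, 0.1091]
orientation: [0.783, 0.622, -0.0, -0.0]
wrist_force: [0.3, 0.6, 0.6]
finger_gap: 0.0131
time_s: 12.6
tcp_pos: [0.569, 0.1881, 0.1076]
orientation: [0.783, 0.622, -0.0, -0.0]
wrist_force: [0.1, 1.2, -0.2]
finger_gap: 0.0132
[0.5689686  0.18813869 0.10761316] [ 0.12359682  1.17603804 -0.14125466] 0.013088588663613461 -13.00323330154896
side wide_gauge [(0.82, [254, 174, 291, 198]), (0.75, [293, 152, 317, 189]), (0.64, [291, 232, 318, 277])]
side cell [(0.97, [145, 200, 191, 255])]
side press_plate [(0.61, [146, 213, 186, 230])]
side narrow_gauge []
pred tip/mark [167.72115121 218.68416822]
pred tip/mark [165.2234056  207.53906731]
top wide_gauge [(0.92, [264, 133, 298, 174]), (0.78, [307, 132, 331, 174]), (0.69, [312, 243, 360, 261])]
top cell [(0.74, [175, 109, 223, 153]), (0.56, [146, 150, 192, 211]), (0.26, [158, 170, 168, 180])]
top press_plate [(0.56, [161, 182, 178, 193])]
top narrow_gauge []
pred tip/mark [165.1156747 177.3532868]
pred tip/mark [161.25734562 175.67374878]
side crop org 125 142
top crop org 120 115
```

View pics/j.png

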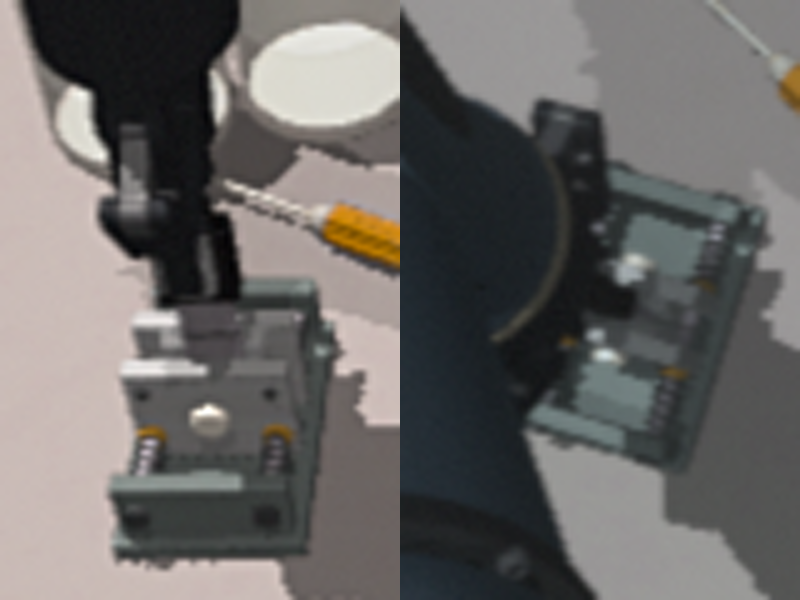

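The blade is in the slot with its mark at view (215,333), about 6 mm above the mouth-centre level. That agrees with the TCP estimate. The last few mm go in small steps.

```bash
python3 -m inch '[[0,0,1.5,0,255],[0,0,0,0,255],[0,0,0,0,255]]'; python3 -m inch '[[0,0,1.5,0,255],[0,0,0,0,255],[0,0,0,0,255]]'; python3 -m inch '[[0,0,1.5,0,255],[0,0,0,0,255],[0,0,0,0,255]]';python3 -m inch '[[0,0,1.5,0,255],[0,0,0,0,255],[0,0,0,0,255],[0,0,0,0,255]]'; python3 n.py k.png
```

```text
time_s: 13.35
tcp_pos: [0.5692, 0.1881, 0.1064]
orientation: [0.783, 0.622, 0.0, 0.0]
wrist_force: [-0.3, 0.5, 1.8]
finger_gap: 0.013
time_s: 13.6
tcp_pos: [0.5694, 0.1881, 0.1051]
orientation: [0.783, 0.622, 0.0, 0.0]
wrist_force: [-0.8, -0.6, 4.3]
finger_gap: 0.0133
time_s: 13.85
tcp_pos: [0.569, 0.1881, 0.1032]
orientation: [0.783, 0.622, -0.0, -0.0]
wrist_force: [0.4, 0.4, 1.4]
finger_gap: 0.0132
time_s: 14.18
tcp_pos: [0.5689, 0.1881, 0.1016]
orientation: [0.783, 0.622, -0.0, -0.0]
wrist_force: [-0.1, 1.6, 0.8]
finger_gap: 0.0132
[0.56897067 0.18807693 0.10160645] [0.31869479 0.95633866 0.74901928] 0.013470251042890614 -13.005921435203017
side wide_gauge [(0.65, [296, 152, 315, 185]), (0.62, [292, 235, 315, 275]), (0.6, [254, 173, 292, 202])]
side cell []
side press_plate [(0.93, [144, 211, 187, 232])]
side narrow_gauge []
pred tip/mark [168.15168531 220.47270091]
pred tip/mark [165.67995505 209.43961927]
top wide_gauge [(0.79, [272, 219, 283, 263]), (0.77, [312, 241, 361, 260]), (0.69, [308, 135, 328, 174])]
top cell [(0.72, [146, 148, 193, 209]), (0.54, [309, 195, 372, 233])]
top press_plate [(0.67, [156, 180, 178, 192])]
top narrow_gauge [(0.5, [352, 208, 364, 216])]
pred tip/mark [165.75804482 177.62102894]
pred tip/mark [161.94968246 175.96277979]
side crop org 125 142
top crop org 120 115
```

View pics/k.png

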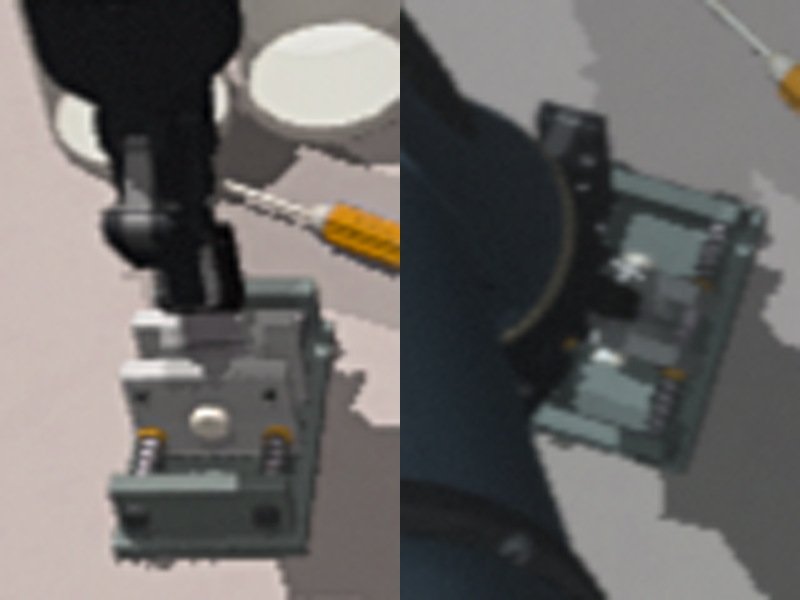

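In the side view the mark is level with the plates' top edges, at about view (213,342). The force peaked at 4.3 N at TCP 0.105 as the shoulder wedged through, where it should for a 36 mm depth, and then fell. The arm is still, so I'm handing in.

```bash
python3 -m inch '[[0,0,0,0,255],[0,0,0,0,255],[0,0,0,0,255]]'; python3 -c "
from plant import ticket;print(ticket.finish_job())"
```

```text
time_s: 14.93
tcp_pos: [0.569, 0.188, 0.1017]
orientation: [0.783, 0.622, -0.0, -0.0]
wrist_force: [0.0, 1.9, -3.2]
finger_gap: 0.0133
the job is handed in; nothing more can be done
None
```

I took the wide gauge by its handle out of the stand and slid its blade down into the flow-cell clamp. I handed the job in at about 15 s with the gripper still holding it; no verdict came back.

**Depth:** the last reading has the fingers' end (TCP) at z = 0.1017 m. That puts the mark about level with the plates' top edges and the blade tip about 36 mm down. The force peaked at about 4.3 N near TCP z = 0.105 m, where the thicker part of the blade should pass the narrow point, and then fell. The last side picture agrees to within 1–2 mm, though the mark is faint there.

**Grip and fit:** the fingers were 13.3 mm apart on the 14 mm handle, and the tool was vertical and still. The blade sat within about 1–2 mm of the slot's middle along its length.

**Not measured or in doubt:**
- **Plate opening:** I did not measure it. About 2.5 mm is inferred from the blade thickness and the force.
- **Narrow gauge:** in the last pictures the network found it at its place in the top view but not in the side view.
- **Bystanders:** the screwdriver looked unmoved in the last picture. I did not re-measure the petri dish or bottle, but the arm never went near them.
- **Camera bias:** the side camera showed the gauge about 2 px off the predicted position. I corrected for that by comparing the gauge and the slot in the same picture.

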